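Dry-fit a cylinder plunger and hold it half drawn

ROBOT

A 6-joint arm with a two-finger parallel gripper is mounted at the origin on the work surface. World frame = base frame: x ahead of the robot, y to its left, z up, the work surface at z = 0. Lengths are in m, angles in rad, forces in N, time in s.
With the tool pointing down it reaches from about 0.375 to 0.975 m from the base axis. Payload 3.8 kg.
Tool frame: the origin (TCP) lies on the centre line of the jaws, within the pads' length; the fingertips stand 25 mm ahead of it and the grasp point (between the pads) lies 6 mm ahead of it (r.finger_overhang is the distance from the TCP to the fingertips, in m); y points along the fingers, x is the direction in which the jaws open and shut, and the axes are right-handed (so a half turn about y gives the same grasp; the last joint's range is limited). The gripper opens to 85 mm and grips with 20 to 120 N. Pads are 22 mm wide; open, the fingers measure 114 mm over their backs; the gripper's body (76 mm by 85 mm) begins 54 mm behind the grasp point. The pads swing forward as they close: fully open they stand 13 mm farther back than shut.
Start: joints at [1.13, 0.264, 1.604, -0, 1.274, -0.037], TCP at [0.265, 0.621, 0.256] pointing down, gripper open.
Joint ranges: [-2.63, 2.63], [-0.94, 2.18], [0.31, 2.57], [-1.31, 4.45], [0, 2.66], [-2.55, 2.55]. Speed limits (rad/s): [2.57, 2.57, 3.14, 3.14, 3.14, 3.14].

INTERFACE

Orientations are given as a unit quaternion [w, x, y, z].
In Python, from bench import r gives the robot as it stands.
- The arm moves only by the tool carry_out, never from a script. Its argument "commands" is a list of rows, each a list of 2 entries, a list of its own where there are three numbers: the shift along the tool's x, y, z in m, then the turn, a rotation vector about the tool's x, y, z in rad. In form: [[[x, y, z], [rx, ry, rz]], ...]. A call has 1 to 8 rows; each row shifts and turns the commanded pose from where the row before left it, along the tool's axes as they then stand; what a row does not reach is not made up. A row lasts 1/8 s, in which the tool goes at most 62.5 mm and 10.7 degrees, less where a joint would pass 70% of its speed; a pose out of reach is approached as far as the arm can. A call is refused whole if a number of a shift passes 0.0625 or a number of a turn 0.188, either way. A call with a gripper value outside its range is refused whole. "hand" is the closure, from 0 (fully open) to 1 (shut), set as the call begins (left out, the last holds). The fingers move at their own pace and stop on an object; "squeeze" is the grip in N (left out, the last holds). Time passes only in rows, so rows that do not move let the fingers close. It gives the time, the measured TCP pose, the force and the opening at its end, in the units of the state.
- r.read_state(): the state, without advancing time (a new reading comes with each control period).
- r.snapshot(name): name is "scene" or "top"; returns a dict with "image" (480x640x3 uint8, red, green, blue), "range_z" (480x640 float32, m along the optical axis (not along the pixel's ray), 0 where there is no reading), "fx", "fy", "cx", "cy" (pixels), "rvec" (rotation vector, rad) and "tvec" (3), from world to camera coordinates, as OpenCV has them. Camera axes: x right, y down, z forward; pixel columns grow to the right and rows downward; lengths in m; the calibration is good to about 2 mm. A picture is of the moment at which its call begins.
- r.sign_off(): hands the job in, once; it reports no verdict.
The state is a dict: "time": time; "joints": joint angles; "dq": joint speeds; "effort": joint torques, N m; "tool_pos": TCP position; "tcp_rot": TCP orientation; "force": force on the tool from outside, world axes, zero at the start; "moment": the same for the moment, N m; "width": opening from 0.0 (shut) to 1.0 (fully open).
Only numpy, scipy, OpenCV 4.12 (cv2) and the standard library are available. Lean on these libraries where they do the work, as an engineer would, in place of code of your own. Each camera call takes 0.05 s, during which the arm holds its last target.

TASK

Take the plunger with the wide round collar out of the wooden parts stand and slide it down into the upright bore of the cylinder clamped in the vise until its collar sits on the cylinder. Then draw it straight back out, without forcing it, until about half of its steel barrel shows above the bore, and finish while still holding it there, steady and upright, the other half still in the bore, so that it can be greased. Leave the two other plungers and everything else on the bench where they are.

Things in the scene. Friction and masses are not known exactly. Their poses are not given: they have to be found in the camera images.
- plunger_center (a point): Half-way up, and on the axis of, the plunger to be used (the only one with a collar): 116 mm tall, axis z, upright in one of the stand's three wells, handle up; 0.2 to 0.4 kg. This point is 58 mm above the foot and 2 mm below the collar's underside.
- plunger: The same plunger, origin at its foot, z up its axis. From the foot: steel barrel of diameter 24 mm, 60 mm long (lowest 6 mm tapered to 18 mm across); steel collar of diameter 46 mm, 6 mm thick; plain round black handle of diameter 22 mm, 50 mm long, up to the top.
- bore_mouth (a point): Centre of the bore's round mouth in the flat top of the cylinder, 115 mm above the bench; z points up along the vertical bore, 25.6 mm in diameter and 66 mm deep, so that the collar stops the plunger. The mouth has no lead-in; the barrel's taper guides it in. x is the long axis of the vise.
- cylinder: The square aluminium cylinder, 56 by 56 by 87 mm, held upright in the vise jaws; it cannot move. Origin under its centre, 87 mm below the mouth.
- vise: Grey machine vise fixed to the bench, base 200 by 100 mm, jaws 83 mm high, screw towards -x, its end 146 mm from the origin; origin at the bench under the bore.
- stand: Wooden parts stand fixed to the bench, 85 (x) by 230 (y) by 35 mm; origin at the bench under its centre. Three round wells, 34 mm wide and 25 mm deep, at y = -74, 0 and 74 mm along it, hold the three plungers in any order, loosely upright.
- slim_plunger: Another plunger in the stand: barrel 16 mm thick, no collar, ball top, 115 mm tall. Origin at its foot. To be left alone.
- fat_plunger: Another plunger in the stand: barrel 30 mm thick, no collar, short thick handle, 84 mm tall. Origin at its foot. To be left alone.
- grease_jar: White jar with a black lid, 70 mm across and 60 mm tall, behind the vise. Origin at its underside.
- socket: Steel socket, a ring 28 mm across and 32 mm tall, beside the vise (on its -y side). Origin at its underside.
- wrench: Steel wrench 170 mm long, lying flat in front of the stand (towards the robot).
- screwdriver: Screwdriver 190 mm long, lying behind the stand.
- spray_can: Red spray can with a black cap, 58 mm across and 130 mm tall, beyond the gap between vise and stand. Origin at its underside.
Mind the look-alikes: they are no part of the job. What is shaped like the plunger but purple or turquoise is not meant.

How it is judged:
On the way, in this order (a step that is already met when the one before it is completed fails the run):
1. the collared plunger is fully home in the bore, its collar down on the cylinder (horizontal distance between plunger_center and bore_mouth below 0.004 m and angle between the z axis of plunger_center and the z axis of bore_mouth, either way round below 0.05 rad and z of plunger_center in the frame of bore_mouth below 0.001 m), for 0.2 s.
2. the plunger is drawn back out until about half of its barrel shows, held in the fingers (horizontal distance between plunger_center and bore_mouth below 0.004 m and angle between the z axis of plunger_center and the z axis of bore_mouth, either way round below 0.05 rad and z of plunger_center in the frame of bore_mouth between 0.018 and 0.038 m and contact force between the fingers and plunger above 1 N), for 0.2 s.
At the end, for the whole second after the job is handed in: The plunger is held still (under 10 mm/s) in the fingers with 20 to 40 mm of its 60 mm barrel above the mouth and the rest in the bore, within 0.05 rad of the bore's axis, its mid-point within 4 mm of that axis, pressing on the cylinder with less than 8 N (all of step 2 and contact force between plunger and cylinder below 8 N and linear speed of plunger below 0.01 m/s); the arm keeps its last pose, push and grip.
It fails at once if the plunger is forced against the cylinder with more than 60 N (contact force between plunger and cylinder above 60 N).
It fails at once if another plunger or a thing on the bench is moved more than 30 mm (distance of any of slim_plunger, fat_plunger, grease_jar, socket, wrench, screwdriver, spray_can from where it was at the start of the episode above 0.03 m).
It also fails if it takes over 54 s, if anything falls off the work surface, if the arm or the gripper's body presses on something with over 40 N, if the wrist force passes 120 N, or if a joint passes its speed limit or range.

## Working session

There is one attempt and no reset: what is moved stays moved. The work goes in short steps, Python scripts to look and compute and a tool call to move; the robot and the scene stay as the last step left them, time stands still between calls to the robot, and variables do not carry over. Pictures are saved under pics/ and viewed, and the job is handed in when it is done.

Besides the shell and the picture viewer there is one more tool, called after "Emit:" by a JSON object that holds its "op" and its "data". carry_out: Moves the arm, as the interface text tells. Its arguments: {"type":"object","properties":{"commands":{"type":"array","items":{"type":"array"}},"hand":{"type":"number"},"squeeze":{"type":"number"}},"required":["commands"]}

```bash
mkdir -p pics; cat > h.py <<'E'
import numpy as np, cv2
from bench import r
def snap(n,f):
    s=r.snapshot(n); np.savez(''+f+'.npz',**s); cv2.imwrite('pics/'+f+'.png',s['image'][:,:,::-1]); return s
def cloud(s):
    R=cv2.Rodrigues(np.array(s['rvec'],float))[0]; t=np.array(s['tvec'],float).ravel()
    z=s['range_z']; v,u=np.mgrid[0:480,0:640]
    P=np.stack([(u-s['cx'])/s['fx']*z,(v-s['cy'])/s['fy']*z,z],-1)
    return (P-t)@R
def crop(f,x0,y0,x1,y1,k,out):
    im=cv2.imread('pics/'+f+'.png')[y0:y1,x0:x1]; cv2.imwrite('pics/'+out+'.png',cv2.resize(im,None,fx=k,fy=k,interpolation=cv2.INTER_CUBIC))
E
python3 - <<'E'
from h import *
s=snap('scene','s0'); t=snap('top','t0')
for q in (s,t):
    R=cv2.Rodrigues(np.array(q['rvec'],float))[0]; print(-R.T@np.array(q['tvec']).ravel(), q['fx'],q['cx'],q['cy'], R[2])
print(r.read_state(), r.finger_overhang)
E
```

```text
[1.11731902 0.27388917 0.54742458] 462.5237053284759 314.9216620994219 241.39146823673974 [-0.7473232  -0.33790572 -0.57212565]
[0.40554036 0.01580536 1.03888376] 533.2689045026799 320.4190995047163 248.04942131923426 [ 0.15802388 -0.03271169 -0.98689331]
{'time': 0.1, 'joints': array([ 1.13007783e+00,  2.64705577e-01,  1.60528373e+00, -3.00266338e-05,
        1.27369810e+00, -3.68710573e-02]), 'dq': array([ 0.00205296, -0.00148769, -0.00335512,  0.00025245, -0.0004007 ,
        0.00051715]), 'effort': array([ 1.76732679e-03, -5.16702533e+01, -3.68592095e+01,  3.90362209e-05,
        6.28344569e-03, -5.62116700e-07]), 'tool_pos': array([0.26497048, 0.62013275, 0.25504277]), 'tcp_rot': array([-0.58972279,  0.59051004,  0.38893909, -0.39019393]), 'force': array([-0.18150463, -0.46346465,  0.68884491]), 'moment': array([ 0.02194918, -0.02693205, -0.01558305]), 'width': 0.9963694932411021} 0.025
```

View pics/s0.png

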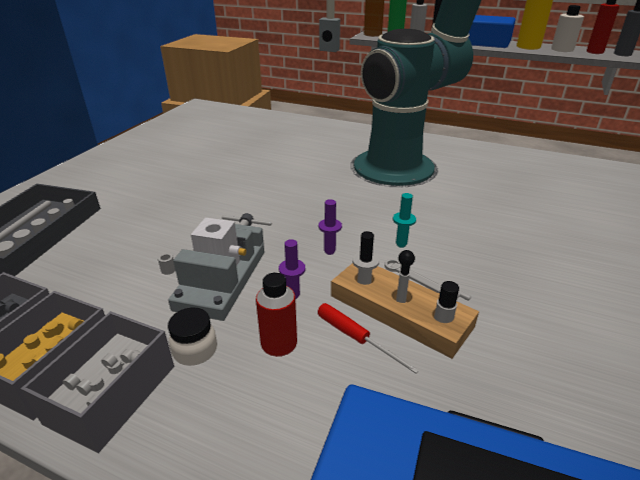

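View pics/t0.png

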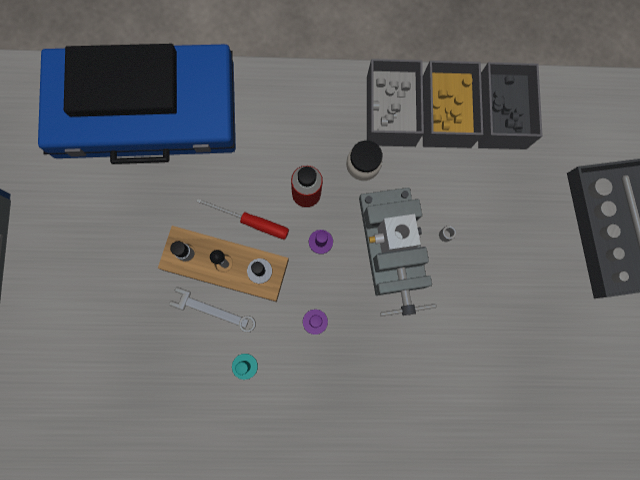

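Candidates in the top view are the black-handled one in the stand (259,270), purple ones at (321,241) and (315,321), and a turquoise one at (245,367). Only the one at (259,270), scene view (366,250), stands in the wooden stand with a steel collar. I'll confirm that in crops.

```bash
python3 - <<'E'
from h import *
crop('t0',220,220,440,320,3.5,'c1'); crop('s0',320,180,440,300,5,'c2')
s=dict(np.load('s0.npz')); t=dict(np.load('t0.npz'))
for n,q,pts in (('top',t,[(259,268),(262,278),(252,272),(402,232),(390,222),(413,240),(230,290),(300,300)]),('scene',s,[(367,237),(366,263),(213,229),(205,238)])):
    C=cloud(q)
    for u,v in pts: print(n,(u,v),C[v,u].round(4))
E
```

```text
top (259, 268) [0.5149 0.0905 0.1288]
top (262, 278) [0.5031 0.0888 0.0766]
top (252, 272) [0.5143 0.1076 0.0719]
top (402, 232) [ 0.5935 -0.1679  0.0694]
top (390, 222) [ 0.6025 -0.1381  0.1145]
top (413, 240) [ 0.5707 -0.1788  0.1144]
top (230, 290) [ 0.4868  0.156  -0.0013]
top (300, 300) [4.691e-01 1.990e-02 1.000e-04]
scene (367, 237) [0.523  0.0973 0.1265]
scene (366, 263) [0.5258 0.0994 0.0764]
scene (213, 229) [ 0.5732 -0.1678  0.1033]
scene (205, 238) [ 0.614  -0.1542  0.1135]
```

View pics/c1.png

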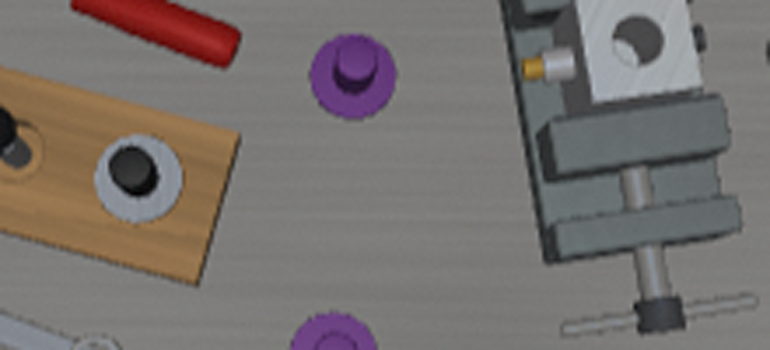

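View pics/c2.png

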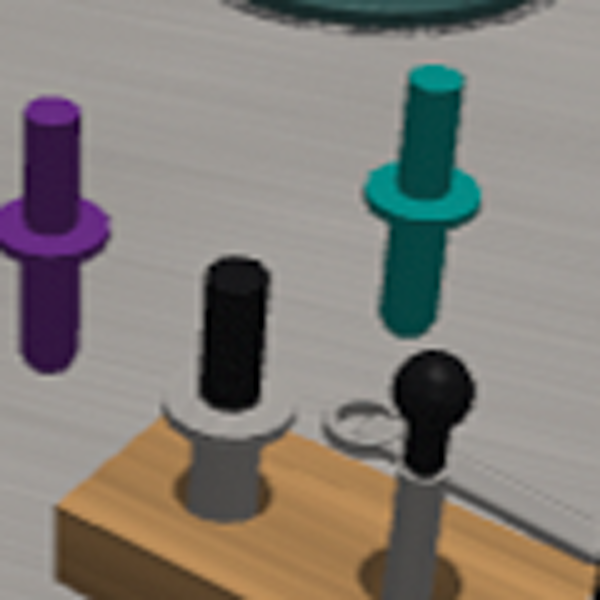

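The crops confirm it: steel collar, black handle, in the stand's well nearest the vise. Next I'll measure the axis and the bore.

```bash
cat >> h.py <<'E'
def plane(s,uv,z):
    R=cv2.Rodrigues(np.array(s['rvec'],float))[0]; t=np.array(s['tvec'],float).ravel()
    K=np.array([[s['fx'],0,s['cx']],[0,s['fy'],s['cy']],[0,0,1.]]); c=-R.T@t
    uv=np.atleast_2d(uv).astype(float); d=(np.linalg.inv(K)@np.c_[uv,np.ones(len(uv))].T).T@R
    return c+d*((z-c[2])/d[:,2])[:,None]
def circ(P):
    from scipy.optimize import least_squares
    f=least_squares(lambda p:np.hypot(P[:,0]-p[0],P[:,1]-p[1])-p[2],[*P[:,:2].mean(0),.02],loss='soft_l1',f_scale=.001)
    return f.x, np.sqrt(np.mean(f.fun**2))
E
python3 - <<'E'
from h import *
for n in 'ts':
    s=dict(np.load(n+'0.npz')); C=cloud(s); z=C[...,2]; xy=C[...,:2]
    g=s['image'].astype(int).mean(-1)
    near=np.hypot(xy[...,0]-.519,xy[...,1]-.095)<.035
    m=near&(z>.068)&(z<.08)&(g>90); print(n,'collar pts',m.sum(),C[m].mean(0))
    # collar outer contour
    mm=(near&(z>.0705)).astype(np.uint8)
    cs,_=cv2.findContours(mm,cv2.RETR_EXTERNAL,cv2.CHAIN_APPROX_NONE); c=max(cs,key=cv2.contourArea)[:,0]
    if n=='t': print('collar circ',circ(plane(s,c,.076)))
    m=near&(z>.123); print('handle top',m.sum(),C[m].mean(0), plane(s,np.argwhere(m)[:,::-1],.126).mean(0))
    m=near&(z>.085)&(z<.12); print('handle side',m.sum(),C[m].mean(0))
    nb=np.hypot(xy[...,0]-.588,xy[...,1]+.163)<.055
    m=(nb&(z>.109)&(z<.121)); print('top face',m.sum(),C[m].mean(0))
    cs,h=cv2.findContours(m.astype(np.uint8),cv2.RETR_CCOMP,cv2.CHAIN_APPROX_NONE)
    for c,hh in zip(cs,h[0]):
        if len(c)>15:
            P=plane(s,c[:,0],.115)
            if hh[3]>=0: print('hole',len(c),circ(P))
            else: q=cv2.minAreaRect((P[:,:2]*1000).astype(np.float32)); print('outer',q)
crop('t0',370,200,434,264,9,'c3'); crop('s0',180,205,260,265,9,'c4')
E
```

```text
t collar pts 321 [0.51391962 0.09316633 0.07671688]
collar circ (array([0.51584538, 0.09435173, 0.02205944]), np.float64(0.000462426321773035))
handle top 120 [0.51586635 0.09416214 0.12654573] [0.51593342 0.09420981 0.126     ]
handle side 35 [0.50877078 0.08965127 0.10247333]
top face 865 [ 0.58485827 -0.15843903  0.11563204]
outer ((584.9367065429688, -158.44729614257812), (56.97469711303711, 57.46955108642578), 9.220551490783691)
hole 41 (array([ 0.58474344, -0.15824294,  0.01299729]), np.float64(0.0005804107754097269))
s collar pts 234 [0.52158713 0.0960662  0.07681693]
handle top 101 [0.51806918 0.09503188 0.12607592] [0.51794846 0.09499737 0.126     ]
handle side 220 [0.52400353 0.09669573 0.10277428]
top face 691 [ 0.58905373 -0.15648836  0.11483944]
outer ((588.700927734375, -156.51487731933594), (65.98241424560547, 61.330894470214844), 9.840646743774414)
hole 29 (array([ 0.58794157, -0.15607573,  0.01010293]), np.float64(0.0009256780436288933))
```

View pics/c3.png

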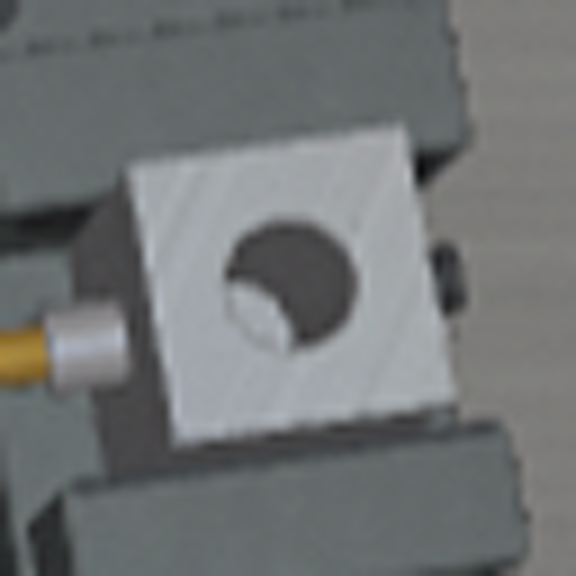

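View pics/c4.png

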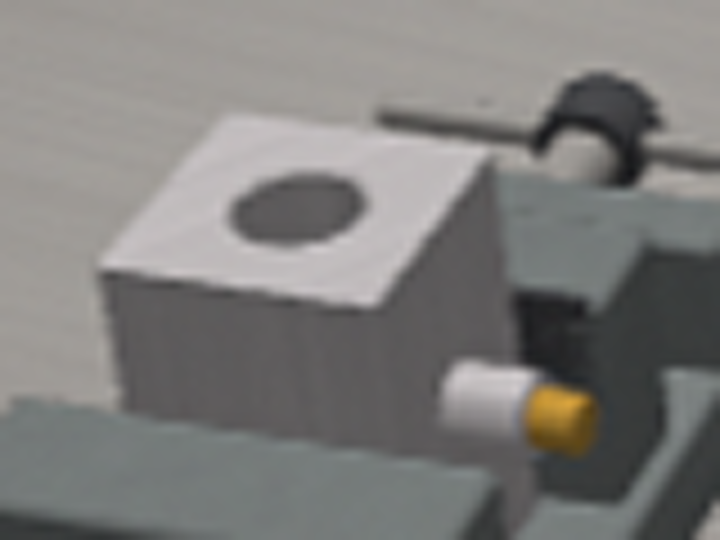

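```bash
cat >> h.py <<'E'
from scipy.spatial.transform import Rotation as Ro
def tool():
    st=r.read_state(); q=st['tcp_rot']; return st,np.array(st['tool_pos']),Ro.from_quat([q[1],q[2],q[3],q[0]])
def go(target,jaw=None):
    st,p,R=tool(); M=R.as_matrix(); print('t',round(st['time'],2),'pos',p.round(4),'F',st['force'].round(1),'M',st['moment'].round(2),'w',round(st['width'],3))
    print('axes x',M[:,0].round(4),'y',M[:,1].round(4),'z',M[:,2].round(4))
    if jaw is not None:
        y=np.array([0,0,-1.]); best=None
        for sg in (1,-1):
            x=sg*np.array([np.cos(jaw),np.sin(jaw),0]); T=np.c_[x,y,np.cross(x,y)]
            v=(R.inv()*Ro.from_matrix(T)).as_rotvec()
            print('turn',v.round(4)); 
            if best is None or np.linalg.norm(v)<np.linalg.norm(best[0]): best=(v,T)
        M=best[1]
    print('shift in (turned) tool axes',(M.T@(np.array(target)-p)).round(4))
E
python3 - <<'E'
from h import *
s=dict(np.load('t0.npz'));
C=cloud(s); z=C[...,2]; img=s['image'].astype(int)
m=(z>.030)&(z<.040)&(img[...,0]-img[...,2]>30)&(C[...,1]>.03)&(C[...,1]<.32)
q=cv2.minAreaRect((C[m][:,:2]*1000).astype(np.float32)); print(m.sum(),q)
a=C[m][:,:2]; w,v=np.linalg.eigh(np.cov(a.T)); print(v[:,1],v[:,0])
print(r.read_state()['joints'])
go([.516,.0945,.23],jaw=-np.radians(15))
for u,v in [(179,247),(217,257),(321,239),(315,320),(307,176)]: print(C[v,u].round(3))
E
```

```text
4181 ((594.1831665039062, 150.55694580078125), (230.57046508789062, 207.87596130371094), 75.27465057373047)
[0.25176166 0.96778927] [-0.96778927  0.25176166]
[ 1.13007783e+00  2.64705577e-01  1.60528373e+00 -3.00266338e-05
  1.27369810e+00 -3.68710573e-02]
t 0.1 pos [0.265  0.6201 0.255 ] F [-0.2 -0.5  0.7] M [ 0.02 -0.03 -0.02] w 0.996
axes x [ 0.393   0.9196 -0.0021] y [-9.0e-04 -1.9e-03 -1.0e+00] z [-0.9196  0.393   0.    ]
turn [ 0.0015  1.4288 -0.0018]
turn [-1.8000e-03 -1.7128e+00 -1.5000e-03]
shift in (turned) tool axes [ 0.3785  0.025  -0.4428]
[0.554 0.236 0.097]
[0.534 0.164 0.124]
[ 0.569 -0.016  0.116]
[ 0.428 -0.007  0.117]
[0.679 0.011 0.13 ]
```

Emit:
{"op": "carry_out", "data": {"commands": [[[0,0,0],[0,0.1785,0]],[[0,0,0],[0,0.1785,0]],[[0,0,0],[0,0.1785,0]],[[0,0,0],[0,0.1785,0]],[[0,0,0],[0,0.1785,0]],[[0,0,0],[0,0.1785,0]],[[0,0,0],[0,0.1785,0]],[[0,0,0],[0,0.1785,0]]], "hand": 0, "squeeze": 40}}

```text
time: 1.1
tool_pos: [0.265, 0.6203, 0.2554]
tcp_rot: [-0.7, 0.701, -0.094, 0.094]
force: [0.5, -1.3, -0.0]
width: 1.001
```

```bash
python3 - <<'E'
from h import *
go([.516,.0945,.23],jaw=-np.radians(14.8))
E
```

```text
t 1.1 pos [0.265  0.6203 0.2554] F [ 0.5 -1.3 -0. ] M [-0.08 -0.03  0.  ] w 1.001
axes x [ 9.646e-01 -2.637e-01 -3.000e-04] y [-6.0e-04 -1.3e-03 -1.0e+00] z [ 0.2637  0.9646 -0.0014]
turn [ 0.0014 -0.0085 -0.0003]
turn [4.0000e-04 3.1331e+00 2.2000e-03]
shift in (turned) tool axes [ 0.377   0.0254 -0.4443]
```

Emit:
{"op": "carry_out", "data": {"commands": [[[0.0236,0.0016,-0.0278],[0,0,0]],[[0.0236,0.0016,-0.0278],[0,0,0]],[[0.0236,0.0016,-0.0278],[0,0,0]],[[0.0236,0.0016,-0.0278],[0,0,0]],[[0.0236,0.0016,-0.0278],[0,0,0]],[[0.0236,0.0016,-0.0278],[0,0,0]],[[0.0236,0.0016,-0.0278],[0,0,0]],[[0.0236,0.0016,-0.0278],[0,0,0]]]}}

```text
time: 2.1
tool_pos: [0.3903, 0.3558, 0.2429]
tcp_rot: [-0.701, 0.701, -0.092, 0.092]
force: [0.3, -0.7, 0.1]
width: 1.001
```

Emit:
{"op": "carry_out", "data": {"commands": [[[0.0236,0.0016,-0.0278],[0,0,0]],[[0.0236,0.0016,-0.0278],[0,0,0]],[[0.0236,0.0016,-0.0278],[0,0,0]],[[0.0236,0.0016,-0.0278],[0,0,0]],[[0.0236,0.0016,-0.0278],[0,0,0]],[[0.0236,0.0016,-0.0278],[0,0,0]],[[0.0236,0.0016,-0.0278],[0,0,0]],[[0.0,0.0,0],[0,0,0]]]}}

```text
time: 3.1
tool_pos: [0.5, 0.1246, 0.2317]
tcp_rot: [-0.701, 0.701, -0.093, 0.093]
force: [0.7, 0.2, -0.2]
width: 1.001
```

```bash
python3 - <<'E'
from h import *
go([.517,.0945,.110],jaw=-np.radians(14.8))
snap('scene','s1')
E
```

```text
t 3.1 pos [0.5    0.1246 0.2317] F [ 0.7  0.2 -0.2] M [ 0.02  0.05 -0.05] w 1.001
axes x [ 9.653e-01 -2.612e-01 -7.000e-04] y [-9.e-04 -6.e-04 -1.e+00] z [ 2.612e-01  9.653e-01 -8.000e-04]
turn [ 0.0008 -0.006  -0.0007]
turn [1.1000e-03 3.1356e+00 1.3000e-03]
shift in (turned) tool axes [ 0.0241  0.1217 -0.0247]
```

View pics/s1.png

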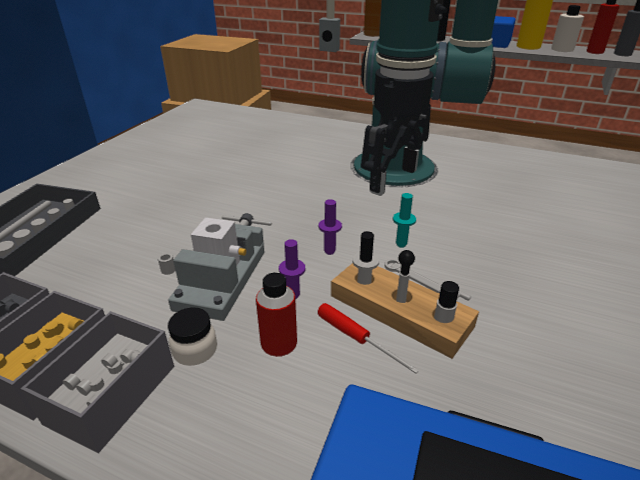

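Emit:
{"op": "carry_out", "data": {"commands": [[[0.012,0.015,-0.0124],[0,0,0]],[[0.012,0.015,-0.0124],[0,0,0]],[[0,0.015,0],[0,0,0]],[[0,0,0],[0,0,0]]]}}

```text
time: 3.65
tool_pos: [0.5147, 0.0962, 0.1847]
tcp_rot: [-0.701, 0.701, -0.094, 0.09]
force: [0.1, -0.8, -0.1]
width: 0.999
```

```bash
python3 - <<'E'
from h import *
go([.517,.0945,.110],jaw=-np.radians(14.8))
snap('scene','s2');snap('top','t2');crop('s2',320,140,440,260,5,'s2c');crop('t2',200,200,320,320,5,'t2c')
E
```

```text
t 3.65 pos [0.5147 0.0962 0.1847] F [ 0.1 -0.8 -0.1] M [ 0.    0.04 -0.02] w 0.999
axes x [ 0.966  -0.2584 -0.0046] y [-4.9e-03 -4.0e-04 -1.0e+00] z [ 0.2584  0.966  -0.0016]
turn [ 0.0016 -0.0031 -0.0046]
turn [7.2000e-03 3.1385e+00 2.5000e-03]
shift in (turned) tool axes [ 0.0026  0.0747 -0.001 ]
```

View pics/s2c.png

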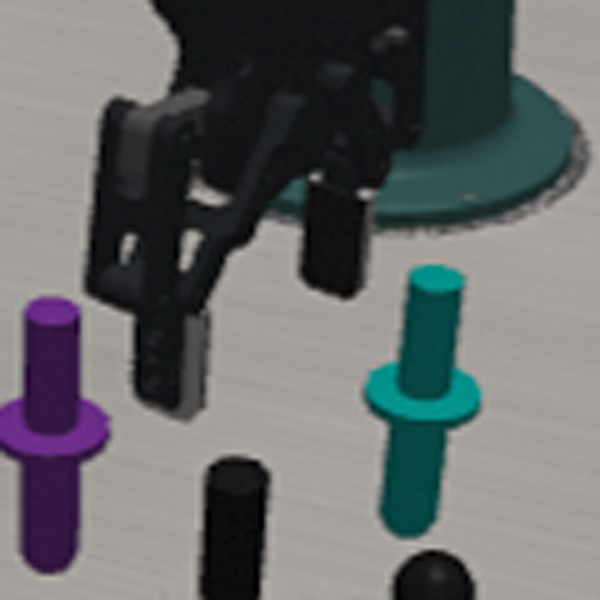

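View pics/t2c.png

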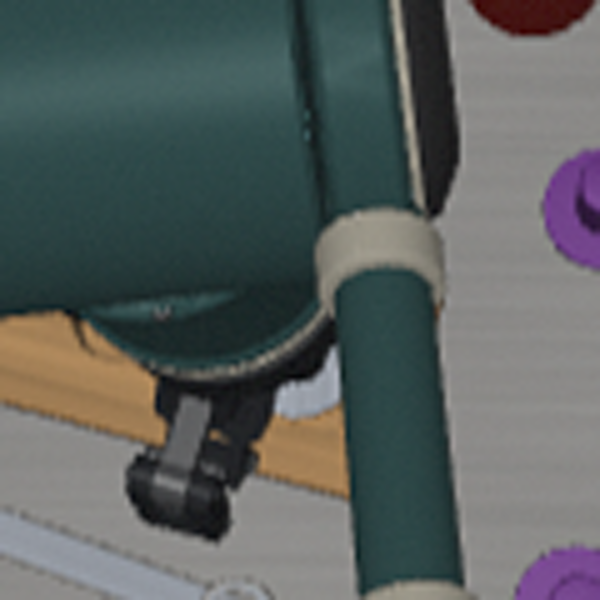

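Emit:
{"op": "carry_out", "data": {"commands": [[[0,0.015,0],[0,0,0]],[[0,0.015,0],[0,0,0]],[[0,0.015,0],[0,0,0]],[[0,0.015,0],[0,0,0]],[[0,0.014,0],[0,0,0]],[[0,0,0],[0,0,0]],[[0,0,0],[0,0,0]]]}}

```text
time: 4.62
tool_pos: [0.5168, 0.0963, 0.1135]
tcp_rot: [0.701, -0.701, 0.092, -0.092]
force: [-0.1, -0.2, -0.3]
width: 1.004
```

```bash
python3 - <<'E'
from h import *
go([.517,.0945,.110],jaw=-np.radians(14.8))
snap('scene','s3');crop('s3',320,200,440,320,5,'s3c')
E
```

```text
t 4.62 pos [0.5168 0.0963 0.1135] F [-0.1 -0.2 -0.3] M [-0.02 -0.04 -0.02] w 1.004
axes x [ 9.661e-01 -2.581e-01  4.000e-04] y [ 4.e-04  0.e+00 -1.e+00] z [2.581e-01 9.661e-01 2.000e-04]
turn [-0.0002 -0.0027  0.0004]
turn [-6.0000e-04  3.1389e+00 -2.0000e-04]
shift in (turned) tool axes [ 0.0007  0.0035 -0.0017]
```

View pics/s3c.png

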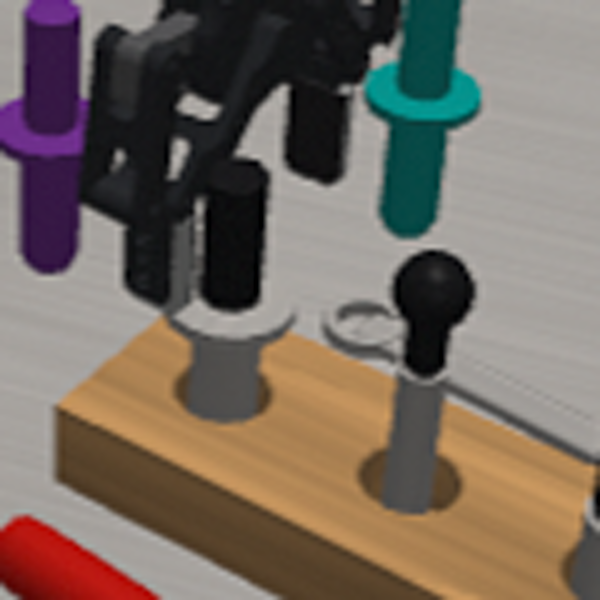

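Emit:
{"op": "carry_out", "data": {"commands": [[[0.0005,0.002,-0.0015],[0,0,0]],[[0,0,0],[0,0,0]]]}}

```text
time: 4.92
tool_pos: [0.5167, 0.0947, 0.1116]
tcp_rot: [0.701, -0.701, 0.092, -0.092]
force: [-0.2, -0.7, -0.9]
width: 1.001
```

Emit:
{"op": "carry_out", "data": {"commands": [[[0,0,0],[0,0,0]],[[0,0,0],[0,0,0]],[[0,0,0],[0,0,0]],[[0,0,0],[0,0,0]],[[0,0,0],[0,0,0]],[[0,0,0],[0,0,0]],[[0,0,0],[0,0,0]],[[0,0,0],[0,0,0]]], "hand": 1, "squeeze": 50}}

```text
time: 5.92
tool_pos: [0.5166, 0.0948, 0.1115]
tcp_rot: [0.701, -0.701, 0.092, -0.092]
force: [-0.8, -0.5, 3.0]
width: 0.245
```

```bash
python3 - <<'E'
from h import *
go([.517,.0945,.110],jaw=-np.radians(14.8))
snap('scene','s4');crop('s4',320,200,440,320,5,'s4c')
E
```

```text
t 5.92 pos [0.5166 0.0948 0.1115] F [-0.8 -0.5  3. ] M [ 0.04  0.15 -0.05] w 0.245
axes x [ 9.661e-01 -2.580e-01  2.000e-04] y [ 2.e-04  0.e+00 -1.e+00] z [2.580e-01 9.661e-01 1.000e-04]
turn [-0.0001 -0.0027  0.0002]
turn [-3.0000e-04  3.1389e+00 -1.0000e-04]
shift in (turned) tool axes [ 0.0005  0.0015 -0.0002]
```

View pics/s4c.png

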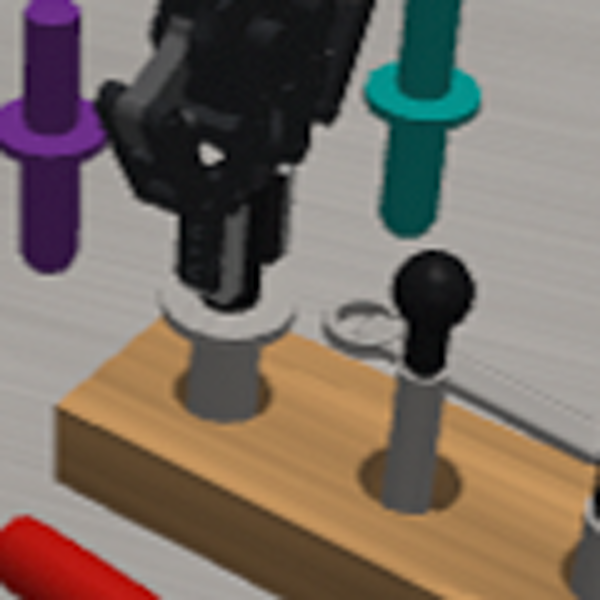

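The jaws stopped on the handle at about 21 mm (handle 22 mm), and the collar is free below the tips. Lifting.

Emit:
{"op": "carry_out", "data": {"commands": [[[0,-0.008,0],[0,0,0]],[[0,-0.016,0],[0,0,0]],[[0,-0.02,0],[0,0,0]],[[0,-0.02,0],[0,0,0]],[[0,-0.02,0],[0,0,0]],[[0,-0.02,0],[0,0,0]],[[0,-0.018,0],[0,0,0]],[[0,-0.008,0],[0,0,0]]]}}

```text
time: 6.98
tool_pos: [0.5172, 0.0948, 0.2431]
tcp_rot: [0.701, -0.701, 0.091, -0.093]
force: [-1.2, 0.4, -2.6]
width: 0.242
```

```bash
python3 - <<'E'
from h import *
go([.517+.0690,.0945-.2522,.2415],jaw=-np.radians(14.8))
print(r.read_state()['joints'])
snap('scene','s5');crop('s5',290,100,430,240,5,'s5c')
E
```

```text
t 6.97 pos [0.5172 0.0948 0.2431] F [-1.2  0.4 -2.6] M [-0.03 -0.01  0.05] w 0.242
axes x [ 0.9661 -0.2581  0.0023] y [ 2.4e-03  3.0e-04 -1.0e+00] z [2.581e-01 9.661e-01 9.000e-04]
turn [-0.0009 -0.0028  0.0023]
turn [-3.6000e-03  3.1388e+00 -1.5000e-03]
shift in (turned) tool axes [ 0.131   0.0016 -0.2265]
[ 1.33932332e-01 -1.18791738e-02  1.93730290e+00 -2.30741330e-05
  1.21370647e+00  3.95006002e-01]
```

View pics/s5c.png

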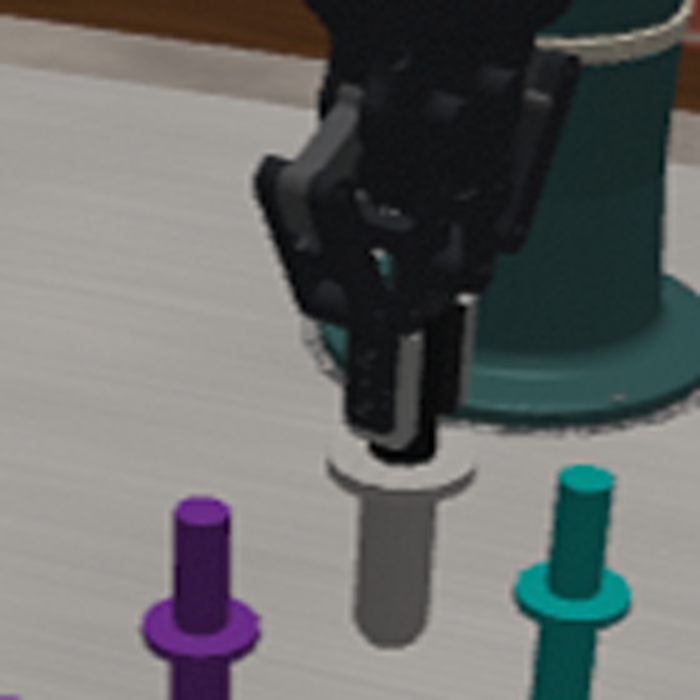

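Emit:
{"op": "carry_out", "data": {"commands": [[[0.0055,0,-0.0095],[0,0,0]],[[0.011,0,-0.019],[0,0,0]],[[0.011,0,-0.019],[0,0,0]],[[0.011,0,-0.019],[0,0,0]],[[0.011,0,-0.019],[0,0,0]],[[0.011,0,-0.019],[0,0,0]],[[0.011,0,-0.019],[0,0,0]],[[0.011,0,-0.019],[0,0,0]]]}}

```text
time: 8.02
tool_pos: [0.5594, -0.0656, 0.2405]
tcp_rot: [-0.701, 0.701, -0.093, 0.092]
force: [-0.1, 0.6, -3.5]
width: 0.243
```

Emit:
{"op": "carry_out", "data": {"commands": [[[0.011,0,-0.019],[0,0,0]],[[0.011,0,-0.019],[0,0,0]],[[0.011,0,-0.019],[0,0,0]],[[0.011,0,-0.019],[0,0,0]],[[0.011,0,-0.019],[0,0,0]],[[0.0045,0,-0.0085],[0,0,0]],[[0,0,0],[0,0,0]],[[0,0,0],[0,0,0]]]}}

```text
time: 9.02
tool_pos: [0.59, -0.179, 0.2411]
tcp_rot: [0.701, -0.701, 0.092, -0.092]
force: [0.8, 0.4, -3.2]
width: 0.244
```

```bash
python3 - <<'E'
from h import *
go([.517+.0690,.0945-.2522,.2415],jaw=-np.radians(14.8))
snap('scene','s6');crop('s6',150,120,290,260,5,'s6c')
snap('top','t6');crop('t6',340,180,460,300,5,'t6c')
E
```

```text
t 9.03 pos [ 0.59   -0.179   0.2411] F [ 0.8  0.4 -3.2] M [ 0.02 -0.03  0.01] w 0.244
axes x [ 9.662e-01 -2.578e-01 -6.000e-04] y [-5.e-04  7.e-04 -1.e+00] z [2.578e-01 9.662e-01 5.000e-04]
turn [-0.0005 -0.0024 -0.0006]
turn [ 9.0000e-04  3.1392e+00 -8.0000e-04]
shift in (turned) tool axes [-0.0093 -0.0004  0.0195]
```

View pics/s6c.png

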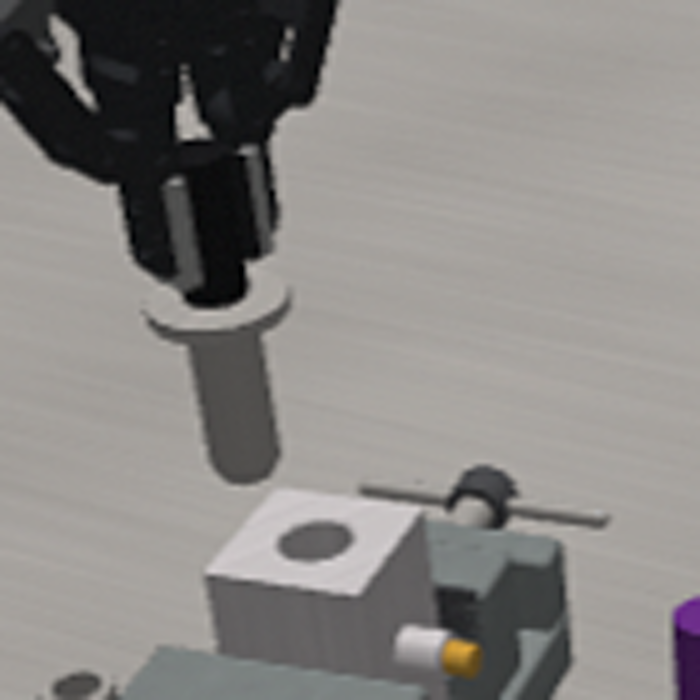

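View pics/t6c.png

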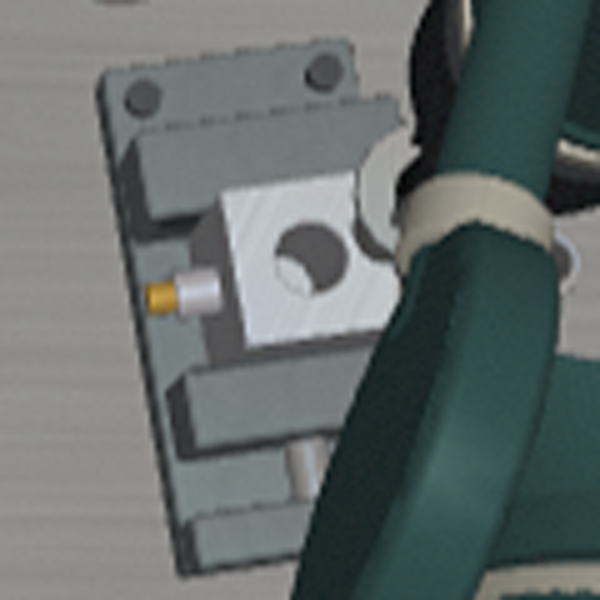

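Emit:
{"op": "carry_out", "data": {"commands": [[[-0.0045,0,0.0095],[0,0,0]],[[-0.0048,0,0.01],[0,0,0]],[[0,0,0],[0,0,0]],[[0,0,0],[0,0,0]],[[0,0,0],[0,0,0]]]}}

```text
time: 9.75
tool_pos: [0.5864, -0.1584, 0.2414]
tcp_rot: [-0.701, 0.701, -0.092, 0.092]
force: [0.0, 0.3, -2.6]
width: 0.242
```

```bash
python3 - <<'E'
from h import *
go([.517+.0690,.0945-.2522,.2415],jaw=-np.radians(14.8))
s=snap('scene','s7');crop('s7',170,120,270,260,5,'s7c')
C=cloud(s);np.set_printoptions(suppress=True)
near=np.hypot(C[...,0]-.588,C[...,1]+.157)<.04
# barrel silhouette per height band: axis from left/right edges
z=C[...,2]
m=near&(z>.146)&(z<.198)
R=cv2.Rodrigues(np.array(s['rvec']))[0]
for a,b in ((.15,.16),(.16,.17),(.17,.18),(.18,.19)):
    q=near&(z>a)&(z<b); P=C[q]; 
    from scipy.optimize import least_squares
    f=least_squares(lambda p:np.hypot(P[:,0]-p[0],P[:,1]-p[1])-.012,[.588,-.157],loss='soft_l1',f_scale=.001).x; print(a,q.sum(),f.round(4))
E
```

```text
t 9.75 pos [ 0.5864 -0.1584  0.2414] F [ 0.   0.3 -2.6] M [0.05 0.04 0.04] w 0.242
axes x [ 9.661e-01 -2.580e-01  3.000e-04] y [ 2.e-04 -2.e-04 -1.e+00] z [ 2.580e-01  9.661e-01 -2.000e-04]
turn [ 0.0002 -0.0027  0.0003]
turn [-4.0000e-04  3.1389e+00  3.0000e-04]
shift in (turned) tool axes [-0.0005 -0.0001  0.0006]
0.15 76 [ 0.5858 -0.159 ]
0.16 79 [ 0.5855 -0.1592]
0.17 79 [ 0.5857 -0.1591]
0.18 82 [ 0.5859 -0.1592]
```

View pics/s7c.png

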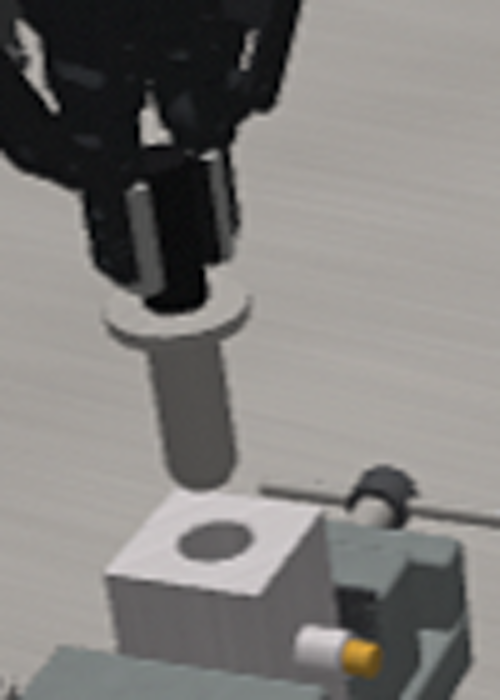

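```bash
python3 - <<'E'
from h import *
s=dict(np.load('s7.npz'))
o=np.array([180,205]); 
hc=np.array([[298,210]])/9+o-.45
print('hole ctr',plane(s,hc,.115))
co=np.array([(235,113),(492,155),(378,308),(100,270)])/9+o-.45
P=plane(s,co,.115); print('corners',P.round(4),P.mean(0),np.linalg.norm(np.diff(P[:,:2],axis=0),axis=1))
# intensity ellipse of hole
g=cv2.cvtColor(s['image'],cv2.COLOR_RGB2GRAY)
sub=cv2.resize(g[215:245,195:230],None,fx=8,fy=8,interpolation=cv2.INTER_CUBIC)
_,b=cv2.threshold(sub,0,255,cv2.THRESH_BINARY_INV+cv2.THRESH_OTSU)
for c in cv2.findContours(b,cv2.RETR_LIST,cv2.CHAIN_APPROX_NONE)[0]:
    if 2000<cv2.contourArea(c)<9000:
        uv=(c[:,0]+.5)/8-.5+[195,215]; print(cv2.contourArea(c),circ(plane(s,uv,.115)))
# collar: top rim; collar top z = foot+.066
st,p,_=tool(); C=cloud(s)
near=np.hypot(C[...,0]-.587,C[...,1]+.158)<.03
m=near&(C[...,2]>.196)&(C[...,2]<.2125)
print('collar z pct',np.percentile(C[m][:,2],[5,50,95]))
g3=cv2.resize(g[170:200,180:230],None,fx=12,fy=12,interpolation=cv2.INTER_CUBIC); cv2.imwrite('pics/col.png',g3)
E
```

```text
hole ctr [[ 0.58488649 -0.15863073  0.115     ]]
corners [[ 0.5605 -0.1901  0.115 ]
 [ 0.5536 -0.1351  0.115 ]
 [ 0.6067 -0.1263  0.115 ]
 [ 0.6167 -0.1809  0.115 ]] [ 0.5843542 -0.1580988  0.115    ] [0.05537912 0.05381651 0.05556431]
5841.5 (array([ 0.58462292, -0.15879195,  0.01243619]), np.float64(0.0002834690011556095))
2014.5 (array([ 0.55393933, -0.18565574,  0.00777566]), np.float64(0.0021937460877237184))
collar z pct [0.20202361 0.20647769 0.21053137]
```

View pics/col.png

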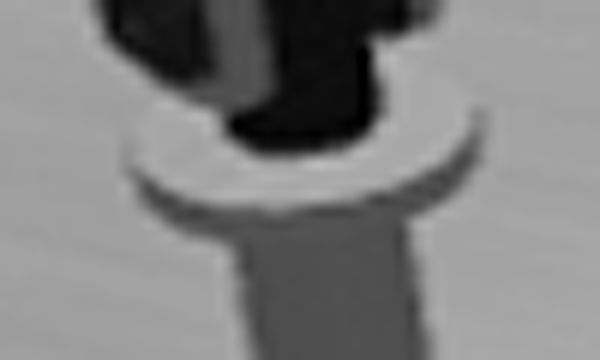

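```bash
python3 - <<'E'
from h import *
s=dict(np.load('s7.npz'))
from scipy.optimize import least_squares
uv=(np.array([(133,165),(165,195),(210,207),(280,211),(340,206),(400,193),(440,172),(470,140),(478,118)])+.5)/12-.5+[180,170]
for z in (.2055,.2065):
    P=plane(s,uv,z); f=least_squares(lambda p:np.hypot(P[:,0]-p[0],P[:,1]-p[1])-.023,[.585,-.158]); print(z,f.x.round(4),(f.fun*1e3).round(1))
# barrel foot/ silhouettes: lateral
g=cv2.cvtColor(s['image'],cv2.COLOR_RGB2GRAY).astype(float)
R=cv2.Rodrigues(np.array(s['rvec']))[0]; K=np.array([[s['fx'],0,s['cx']],[0,s['fy'],s['cy']],[0,0,1.]])
pr=lambda X:cv2.projectPoints(np.array([X],float),s['rvec'],s['tvec'],K,None)[0].ravel()
for z in (.155,.165,.175,.185,.192):
    u0,v0=pr([.5857,-.1588,z]); v=int(round(v0))
    row=g[v,int(u0)-16:int(u0)+17]; d=np.diff(row); 
    i=np.argmin(d[:16]); j=16+np.argmax(d[16:])
    def sub(k): 
        w=abs(d[k-1:k+2]); return k+.5+(w@[-1,0,1])/w.sum()
    mid=(sub(i)+sub(j))/2+int(u0)-16; print(z,'pred',round(u0,2),'seen mid',round(mid,2),'w',round(sub(j)-sub(i),2))
print('px per mm x', pr([.5867,-.1588,.17])-pr([.5857,-.1588,.17]), 'y',pr([.5857,-.1578,.17])-pr([.5857,-.1588,.17]))
E
```

```text
0.2055 [ 0.5847 -0.1588] [-0.   0.2 -0.2 -0.5 -0.1  0.7  0.3 -0.4 -0.3]
0.2065 [ 0.5862 -0.1576] [-0.1  0.2 -0.2 -0.5 -0.1  0.8  0.3 -0.4 -0.4]
0.155 pred 209.05 seen mid 209.4 w 14.51
0.165 pred 208.21 seen mid 208.41 w 14.65
0.175 pred 207.35 seen mid 207.47 w 14.8
0.185 pred 206.48 seen mid 206.73 w 15.31
0.192 pred 205.86 seen mid 203.46 w 20.39
px per mm x [-0.35352986  0.27960171] y [0.50890199 0.11970052]
```

Emit:
{"op": "carry_out", "data": {"commands": [[[-0.0008,0.008,0],[0,0,0]],[[0,0.008,0],[0,0,0]],[[0,0.004,0],[0,0,0]],[[0,0.003,0],[0,0,0]],[[0,0.003,0],[0,0,0]],[[0,0.002,0],[0,0,0]],[[0,0,0],[0,0,0]]]}}

```text
time: 10.68
tool_pos: [0.5854, -0.1581, 0.2132]
tcp_rot: [0.701, -0.701, 0.092, -0.092]
force: [-0.4, -0.2, -3.1]
width: 0.241
```

```bash
python3 - <<'E'
from h import *
go([.5856,-.1583,.2415])
s=snap('scene','s8');crop('s8',170,150,270,260,6,'s8c')
E
```

```text
t 10.68 pos [ 0.5854 -0.1581  0.2132] F [-0.4 -0.2 -3.1] M [ 0.02 -0.06 -0.06] w 0.241
axes x [ 9.661e-01 -2.580e-01 -1.000e-04] y [-1.e-04  1.e-04 -1.e+00] z [0.258  0.9661 0.    ]
shift in (turned) tool axes [ 0.0002 -0.0283 -0.0002]
```

View pics/s8c.png

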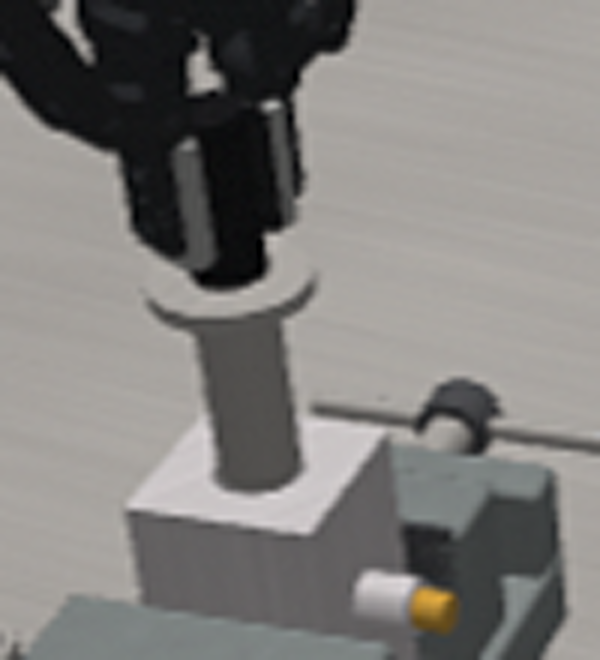

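The foot is 3 mm into the bore mouth and shows no extra force. I'll continue gently.

Emit:
{"op": "carry_out", "data": {"commands": [[[0,0.0015,0],[0,0,0]],[[0,0.0015,0],[0,0,0]],[[0,0.0015,0],[0,0,0]],[[0,0,0],[0,0,0]]]}}

```text
time: 11.22
tool_pos: [0.5854, -0.1581, 0.2085]
tcp_rot: [0.701, -0.701, 0.092, -0.092]
force: [0.2, -0.2, -3.0]
width: 0.241
```

```bash
python3 - <<'E'
from h import *
go([.5856,-.1583,.2415])
E
```

```text
t 11.22 pos [ 0.5854 -0.1581  0.2085] F [ 0.2 -0.2 -3. ] M [ 0.01 -0.03  0.01] w 0.241
axes x [ 9.661e-01 -2.581e-01 -4.000e-04] y [-4.e-04  1.e-04 -1.e+00] z [0.2581 0.9661 0.    ]
shift in (turned) tool axes [ 0.0003 -0.033  -0.0001]
```

Emit:
{"op": "carry_out", "data": {"commands": [[[0,0.002,0],[0,0,0]],[[0,0.002,0],[0,0,0]],[[0,0.002,0],[0,0,0]],[[0,0.002,0],[0,0,0]],[[0,0,0],[0,0,0]]]}}

```text
time: 11.85
tool_pos: [0.5854, -0.1581, 0.2005]
tcp_rot: [0.701, -0.701, 0.092, -0.092]
force: [0.8, -1.5, -2.6]
width: 0.245
```

Emit:
{"op": "carry_out", "data": {"commands": [[[0,0.003,0],[0,0,0]],[[0,0.003,0],[0,0,0]],[[0,0.003,0],[0,0,0]],[[0,0.003,0],[0,0,0]],[[0,0,0],[0,0,0]]]}}

```text
time: 12.48
tool_pos: [0.5853, -0.1581, 0.1884]
tcp_rot: [0.701, -0.701, 0.092, -0.092]
force: [-0.6, 0.4, -2.7]
width: 0.246
```

```bash
python3 - <<'E'
from h import *
go([.5856,-.1583,.2415])
E
```

```text
t 12.47 pos [ 0.5853 -0.1581  0.1884] F [-0.6  0.4 -2.7] M [0.03 0.01 0.04] w 0.246
axes x [ 9.661e-01 -2.580e-01 -5.000e-04] y [-5.e-04  1.e-04 -1.e+00] z [ 0.258   0.9661 -0.    ]
shift in (turned) tool axes [ 0.0003 -0.0531 -0.0002]
```

Emit:
{"op": "carry_out", "data": {"commands": [[[0,0.004,0],[0,0,0]],[[0,0.004,0],[0,0,0]],[[0,0.004,0],[0,0,0]],[[0,0.004,0],[0,0,0]],[[0,0.004,0],[0,0,0]],[[0,0.004,0],[0,0,0]],[[0,0.002,0],[0,0,0]],[[0,0,0],[0,0,0]]]}}

```text
time: 13.48
tool_pos: [0.5854, -0.1581, 0.1626]
tcp_rot: [0.701, -0.701, 0.092, -0.092]
force: [-0.5, -0.0, -3.2]
width: 0.244
```

Emit:
{"op": "carry_out", "data": {"commands": [[[0,0.001,0],[0,0,0]],[[0,0.001,0],[0,0,0]],[[0,0.001,0],[0,0,0]],[[0,0,0],[0,0,0]]]}}

```text
time: 13.98
tool_pos: [0.5854, -0.1581, 0.1597]
tcp_rot: [0.701, -0.701, 0.092, -0.092]
force: [-0.1, -0.7, -2.4]
width: 0.241
```

```bash
python3 - <<'E'
from h import *
go([.5856,-.1583,.2415])
s=snap('scene','s9');crop('s9',170,170,270,260,7,'s9c')
E
```

```text
t 13.97 pos [ 0.5854 -0.1581  0.1597] F [-0.1 -0.7 -2.4] M [-0.01  0.01 -0.04] w 0.241
axes x [ 9.661e-01 -2.580e-01 -2.000e-04] y [-2.e-04  1.e-04 -1.e+00] z [0.258  0.9661 0.    ]
shift in (turned) tool axes [ 0.0002 -0.0818 -0.0002]
```

View pics/s9c.png

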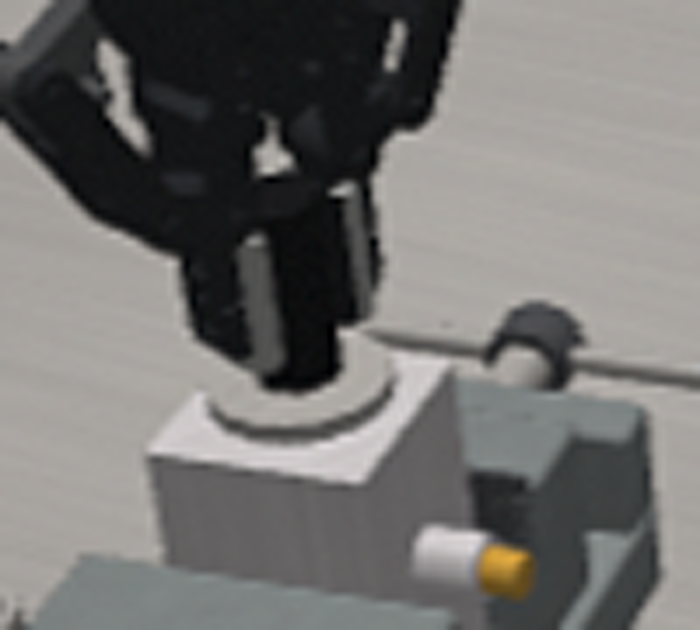

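Emit:
{"op": "carry_out", "data": {"commands": [[[0,0.0008,0],[0,0,0]],[[0,0.0008,0],[0,0,0]],[[0,0,0],[0,0,0]]]}}

```text
time: 14.4
tool_pos: [0.5854, -0.1581, 0.1581]
tcp_rot: [0.701, -0.701, 0.092, -0.092]
force: [0.2, -0.8, -3.0]
width: 0.242
```

Emit:
{"op": "carry_out", "data": {"commands": [[[0,0.0007,0],[0,0,0]],[[0,0,0],[0,0,0]]]}}

```text
time: 14.65
tool_pos: [0.5854, -0.1581, 0.1574]
tcp_rot: [0.701, -0.701, 0.092, -0.092]
force: [0.0, 0.1, -3.2]
width: 0.243
```

Emit:
{"op": "carry_out", "data": {"commands": [[[0,0.0005,0],[0,0,0]],[[0,0,0],[0,0,0]]]}}

```text
time: 14.9
tool_pos: [0.5855, -0.1581, 0.1569]
tcp_rot: [0.701, -0.701, 0.092, -0.092]
force: [0.6, -0.3, -3.8]
width: 0.244
```

Emit:
{"op": "carry_out", "data": {"commands": [[[0,0.0005,0],[0,0,0]],[[0,0,0],[0,0,0]]]}}

```text
time: 15.15
tool_pos: [0.5855, -0.1581, 0.1565]
tcp_rot: [-0.701, 0.701, -0.092, 0.092]
force: [0.4, -0.3, -2.3]
width: 0.24
```

Emit:
{"op": "carry_out", "data": {"commands": [[[0,0.0005,0],[0,0,0]],[[0,0,0],[0,0,0]]]}}

```text
time: 15.4
tool_pos: [0.5855, -0.1581, 0.1565]
tcp_rot: [-0.701, 0.701, -0.092, 0.092]
force: [-1.1, 1.1, 1.0]
width: 0.243
```

Emit:
{"op": "carry_out", "data": {"commands": [[[0,0.0004,0],[0,0,0]],[[0,0,0],[0,0,0]]]}}

```text
time: 15.65
tool_pos: [0.5856, -0.1582, 0.1565]
tcp_rot: [-0.701, 0.701, -0.092, 0.092]
force: [-3.4, 0.8, 5.5]
width: 0.246
```

TCP height stalled at 0.1565, exactly the predicted seating height, and the force rose by about 9 N, so the collar is seated. I'll hold briefly and check.

Emit:
{"op": "carry_out", "data": {"commands": [[[0,0,0],[0,0,0]],[[0,0,0],[0,0,0]],[[0,0,0],[0,0,0]]]}}

```text
time: 16.02
tool_pos: [0.5856, -0.1581, 0.1565]
tcp_rot: [-0.701, 0.701, -0.092, 0.092]
force: [-3.7, 1.2, 6.0]
width: 0.242
```

```bash
python3 - <<'E'
from h import *
go([.5856,-.1583,.1865])
s=snap('scene','s10');crop('s10',170,170,270,260,7,'s10c')
C=cloud(s); n=np.hypot(C[...,0]-.585,C[...,1]+.158)<.022; g=s['image'].mean(-1); m=n&(C[...,2]<.13)&(C[...,2]>.117)&(g>110); print(m.sum(),np.median(C[m][:,2]))
E
```

```text
t 16.02 pos [ 0.5856 -0.1581  0.1565] F [-3.7  1.2  6. ] M [ 0.21  0.59 -0.02] w 0.242
axes x [ 9.661e-01 -2.580e-01  4.000e-04] y [ 3.e-04 -2.e-04 -1.e+00] z [ 2.580e-01  9.661e-01 -1.000e-04]
shift in (turned) tool axes [ 0.0001 -0.03   -0.0002]
160 0.12179635100719652
```

View pics/s10c.png

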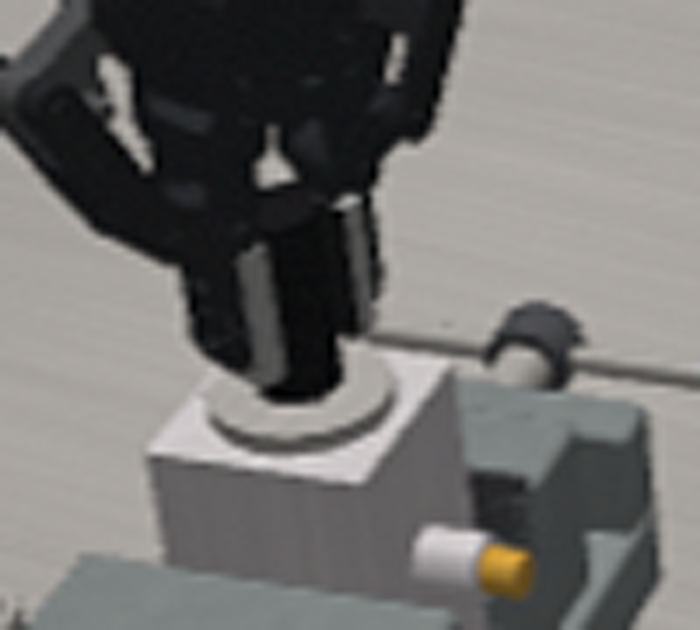

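Seated: the collar's top measures 0.1218 m against 0.121 expected. Now I'll draw it back 30 mm, plus about 1 mm of push that was commanded but not reached.

Emit:
{"op": "carry_out", "data": {"commands": [[[0,-0.001,0],[0,0,0]],[[0,-0.001,0],[0,0,0]],[[0,-0.002,0],[0,0,0]],[[0,-0.003,0],[0,0,0]],[[0,-0.003,0],[0,0,0]],[[0,0,0],[0,0,0]]]}}

```text
time: 16.82
tool_pos: [0.5858, -0.1582, 0.1661]
tcp_rot: [-0.701, 0.701, -0.092, 0.092]
force: [-0.0, -0.2, -2.5]
width: 0.244
```

Emit:
{"op": "carry_out", "data": {"commands": [[[0,-0.003,0],[0,0,0]],[[0,-0.003,0],[0,0,0]],[[0,-0.003,0],[0,0,0]],[[0,-0.003,0],[0,0,0]],[[0,-0.003,0],[0,0,0]],[[0,-0.003,0],[0,0,0]],[[0,-0.002,0],[0,0,0]],[[0,0,0],[0,0,0]]]}}

```text
time: 17.82
tool_pos: [0.5856, -0.1582, 0.1858]
tcp_rot: [-0.701, 0.701, -0.092, 0.092]
force: [-0.7, -0.3, -3.2]
width: 0.246
```

Emit:
{"op": "carry_out", "data": {"commands": [[[0,-0.001,0],[0,0,0]],[[0,0,0],[0,0,0]],[[0,0,0],[0,0,0]],[[0,0,0],[0,0,0]],[[0,0,0],[0,0,0]]]}}

```text
time: 18.45
tool_pos: [0.5855, -0.1581, 0.1865]
tcp_rot: [0.701, -0.701, 0.092, -0.092]
force: [0.0, 0.5, -2.6]
width: 0.241
```

```bash
python3 - <<'E'
from h import *
go([.5856,-.1583,.1865])
s=snap('scene','s11');crop('s11',170,150,270,260,6,'s11c')
C=cloud(s); n=np.hypot(C[...,0]-.585,C[...,1]+.158)<.022; g=s['image'].mean(-1); m=n&(C[...,2]<.16)&(C[...,2]>.145)&(g>110); print(m.sum(),np.median(C[m][:,2]))
E
```

```text
t 18.45 pos [ 0.5855 -0.1581  0.1865] F [ 0.   0.5 -2.6] M [ 0.01 -0.06 -0.02] w 0.241
axes x [ 9.661e-01 -2.580e-01 -1.000e-04] y [-1.e-04  0.e+00 -1.e+00] z [0.258  0.9661 0.    ]
shift in (turned) tool axes [ 0.0002  0.     -0.0002]
163 0.15173293721679804
```

View pics/s11c.png

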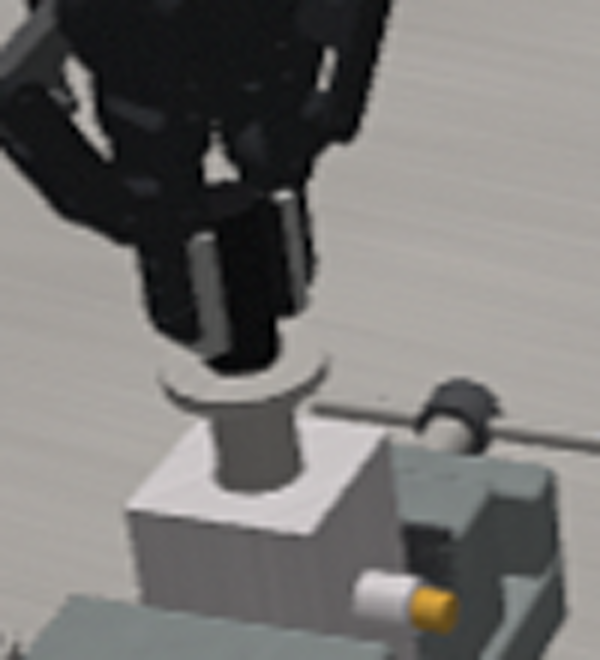

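View pics/s11.png

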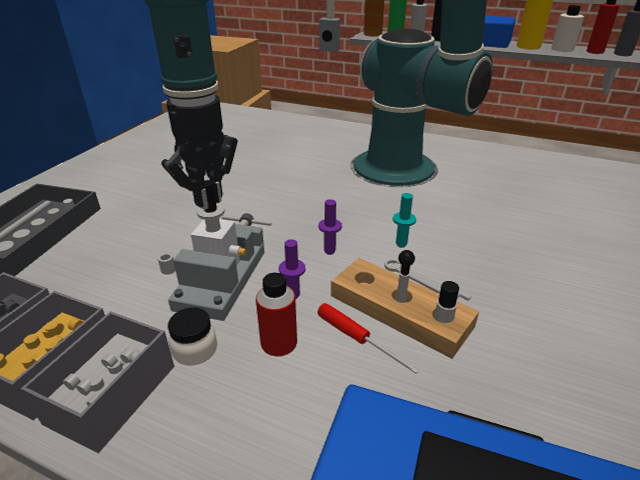

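The collar's top is now at 0.1517 m, so about 30 mm of barrel shows. The force is back to the plunger's weight alone, it stands upright at crop (255,440), and everything else is where it was. Handing in.

```bash
python3 -c "
from bench import r
print(r.sign_off())"
```

```text
the job is handed in; nothing more can be done
None
```

I took the collared plunger out of the stand and slid it into the bore until its collar sat on the cylinder. I then drew it back 30 mm and handed the job in at about 18.5 s, with the gripper still holding it there. The sign-off gives no verdict.

**Seated:** the tool height stalled at the predicted 0.1565 m with about 9 N of push. The collar's top measured 0.1218 m, against 0.121 m expected.

**Final hold:**
- The collar's top measured 0.1517 m, so about 30 mm of barrel shows.
- The force had returned to the plunger's weight, about 3 N, so the cylinder carries next to nothing.
- The tool is vertical to better than 1 mrad, and the grip is closed on the handle.

**Other things on the bench:** the last scene picture shows the two other plungers and the rest of the bench where they were.

**Disagreements:**
- The two cameras differed by about 2 mm on where the plunger's handle stood in the stand. They agreed within 0.5 mm on the bore.
- I sent one row too many on the way over and overshot the bore by about 20 mm in free air. I corrected this before lowering the plunger.

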